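Hold the balance's recessed calibration button with the check weights on its pan

TASK

Calibrate the bench balance: set the largest brass disc weight down flat in the middle of the round pan, then set the middle-sized disc on top of it, so that the two make a centred stack; set them down, do not drop them, and leave the smallest disc on its felt pad and the other things on the bench alone. Then take the scriber by its wooden handle from the drilled stand, reach its steel point straight down through the round port in the balance's housing, and press the recessed red button all the way down without forcing it. Finish like that, still gripping the scriber and holding the button fully down, with the weights resting untouched on the pan.

Things in the scene. Friction and masses are not known exactly. Their poses are not given: they have to be found in the camera images.
- scale: Bench balance, fixed to the bench: a light grey-white housing 190 mm deep (its x) by 160 mm wide (its y), deck 50 mm above the bench, with a round metal pan at the back and a black display at the front left. Origin: centre of its underside; x points to its back (away from the robot), y to its left, z up. The display bezel and keys stand up to 3 mm above the deck.
- pan_center (a point): Centre of the flat upper face of the round pan, 62 mm above the bench. The pan is 112 mm across, 6 mm thick, rigid, without a rim; concentric circles of 60 and 100 mm diameter are turned in it.
- port (a point): Centre of the mouth of the calibration port, a round vertical hole in the deck (50 mm above the bench) at the front right of the balance, inside a flat steel ring. The hole is 14 mm in diameter with a 3 mm countersink (20 mm across at the deck); the red button's top stands 17 mm below the mouth.
- cal_button_top (a point): Centre of the top of the red calibration button, 11 mm across, on the port's axis and 17 mm below its mouth when not pressed.
- cal_button (a joint): Travel of the calibration button in m: 0 released, 0.005 fully down. Spring return: about 1.4 N starts it, 4.9 N brings it to its stop; it comes up again when let go.
- felt_pad: Grey felt pad, fixed, 270 mm (its x) by 100 mm (its y), 3 mm thick; origin at the centre of its underside. Three brass disc weights lie on it in a row along its x, in any order, about 80 mm apart.
- disc_200_center (a point): Centre (half-way up) of the largest brass disc weight, 200 g, 48 mm diameter, 13 mm thick, lying flat; z is its axis.
- disc_200: The largest disc; origin at the centre of its underside.
- disc_100_center (a point): Centre (half-way up) of the middle-sized brass disc weight, 100 g, 40 mm diameter, 9.5 mm thick, lying flat; z is its axis.
- disc_100: The middle-sized disc; origin at the centre of its underside.
- disc_50: The smallest brass disc weight, 50 g, 30 mm diameter, 8.5 mm thick; origin at the centre of its underside. It is not used and stays on the pad.
- stand: Wooden tool stand, fixed, 60 mm (its x) by 112 mm (its y), 52 mm high; origin at the centre of its underside. The scriber stands in its end hole at +y; a short file with a wooden handle (fixed, its top about 125 mm above the bench) stands 66 mm away at the -y end.
- stand_hole (a point): Mouth of the hole that the scriber stands in: 9.5 mm diameter, 42 mm deep, upper face of the stand 52 mm above the bench.
- scriber: Scriber, 70 g nominal, 190 mm long, standing point down, leaning up to 3 degrees, in the stand: a round steel shank 7.6 mm thick with a rounded end and above it a brown wooden handle 85 mm long. Its origin lies off its axis: use the two points.
- scriber_grip (a point): Point on the scriber's axis in the middle of the handle, 145 mm from its tip: the place to grip. The handle runs from 104 to 188 mm from the tip and is 24 mm wide across the stand's x, 29 mm at most across the stand's y. Its -y axis points along the tool to the tip to within 5 degrees.
- scriber_tip (a point): Lower end of the scriber's shank, on its axis. It stands on the hole's floor, 10 mm above the bench, at the start.
- brass_weight_1: Small brass weight with a knob, 19 mm across and 31 mm high, at the back of the bench: a bystander.
- flat_pliers: Blue-handled flat pliers, 150 mm long, lying at the right edge of the bench: a bystander.

How it is judged:
By the outcome, as a careful person would: the job done as asked, in the order asked, and still so for the second after the job is handed in, while the arm keeps its last pose, push and grip.
It also fails if it takes over 72 s, if anything falls off the work surface, if the arm or the gripper's body presses on something with over 40 N, if the wrist force passes 120 N, or if a joint passes its speed limit or range.

ROBOT

A 6-joint arm with a two-finger parallel gripper is mounted at the origin on a cart in front of the work surface, level with it; the furniture and walls round the work are solid. World frame = base frame: x ahead of the robot, y to its left, z up, the work surface at z = 0. Lengths are in m, angles in rad, forces in N, time in s.
With the tool pointing down it reaches from about 0.3 to 0.775 m from the base axis. Payload 14.6 kg.
Tool frame: the origin (TCP) lies at the very end of the fingers, on their centre line; the grasp point (between the pads) lies 19 mm behind it; z points along the fingers, y is the line along which they close (so a half turn about z gives the same grasp; the last joint's range is limited). The gripper opens to 94 mm and grips with 3 to 60 N. Pads are 16 mm wide; open, the fingers measure 119 mm over their backs; the gripper's body (75 mm by 177 mm) begins 78 mm behind the grasp point.
Start: joints at [-1.307, 0.3, 1.521, -0, 1.321, -0.067], TCP at [0.179, -0.52, 0.205] pointing down, gripper open.
Joint ranges: [-3.03, 3.03], [-0.79, 2.21], [0.23, 2.52], [-1.04, 4.18], [0, 3.07], [-2.55, 2.55]. Speed limits (rad/s): [2.22, 2.22, 2.57, 3.14, 3.14, 3.14].

INTERFACE

Orientations are given as [roll, pitch, yaw] about the fixed x, y, z axes, in that order (R = Rz(yaw) Ry(pitch) Rx(roll)).
In Python, from station import ctrl gives the robot as it stands. The module is installed in compiled form; this text tells all that it offers.
- The arm moves only by the tool play_rows, never from a script. Its argument "commands" is a list of rows, each a list of 7 numbers: the shift along the tool's x, y, z in m, then the turn, a rotation vector about the tool's x, y, z in degrees, then the closure, from -1 (fully open) to 1 (shut). A call has 1 to 20 rows; each row shifts and turns the commanded pose from where the row before left it, along the tool's axes as they then stand; what a row does not reach is not made up. A row lasts 1/12 s, in which the tool goes at most 41.7 mm and 7.16 degrees, less where a joint would pass 70% of its speed; a pose out of reach is approached as far as the arm can. A call is refused whole if a number of a shift passes 0.0417 or a number of a turn 7.16, either way. A call with a gripper value outside its range is refused whole. The fingers move at their own pace and stop on an object; "force" is the grip in N (left out, the last holds). Time passes only in rows, so rows that do not move let the fingers close. It gives the time, the measured TCP pose, the force, the opening and the grip force at its end, in the units of the state.
- ctrl.get_obs(): the state, without advancing time (a new reading comes with each control period).
- ctrl.camera(name): name is "scene" or "top" or "wrist"; returns the picture (480x640x3 uint8, blue, green, red); there is no depth.
- ctrl.camera_model(name): a dict with "fx", "fy", "cx", "cy" (pixels), "rvec" (rotation vector, rad) and "tvec" (3), from world to camera coordinates, as OpenCV has them. Camera axes: x right, y down, z forward; pixel columns grow to the right and rows downward; lengths in m; the calibration is good to about 2 mm. A picture is of the moment at which its call begins: read the wrist's pose just before it. camera_model takes no time and is no camera call; for the wrist camera it gives the pose at the moment of the call.
- ctrl.hand_in(): hands the job in; it is judged then, once.
The state is a dict: "time_s": time; "qpos": joint angles; "joint_vel": joint speeds; "tau": joint torques, N m; "ee_pos": TCP position; "eef_rot": TCP orientation; "force": force on the tool from outside, world axes, zero at the start; "moment": the same for the moment, N m; "grip_width": finger opening in m; "grip_force": force on a finger pad.
Only numpy, scipy, OpenCV 4.12 (cv2) and the standard library are available. Lean on these libraries where they do the work, as an engineer would, in place of code of your own. Each camera call takes 0.05 s, during which the arm holds its last target. There are 200 camera calls.

## Working session

There is one attempt and no reset: what is moved stays moved. The work goes in short steps, Python scripts to look and compute and a tool call to move; the robot and the scene stay as the last step left them, time stands still between calls to the robot, and variables do not carry over. Pictures are saved under pics/ and viewed, at most 10 in all, crops included, and the job is handed in when it is done.

Besides the shell and the picture viewer there is one more tool, called after "Call:" as a command line: name --pt "numbers of a row" for each row, then --argument value for the rest. play_rows: Moves the arm, as the interface text tells. Its arguments: {"type":"object","properties":{"commands":{"type":"array","items":{"type":"array","items":{"type":"number"}}},"force":{"type":"number"}},"required":["commands"]}

```bash
mkdir -p pics
cat > h.py <<'E'
import numpy as np, cv2
from station import ctrl
from scipy.spatial.transform import Rotation as R
def shot(name,fn=None):
    m=ctrl.camera_model(name); im=np.array(ctrl.camera(name))
    if fn: cv2.imwrite('pics/'+fn,im)
    return im,m
def ray(m,u,v):
    Rm=R.from_rotvec(np.ravel(m['rvec'])).as_matrix(); t=np.ravel(m['tvec'])
    d=Rm.T@np.array([(u-m['cx'])/m['fx'],(v-m['cy'])/m['fy'],1]); return -Rm.T@t,d
def plane(m,u,v,z):
    c,d=ray(m,u,v); return c+d*(z-c[2])/d[2]
def proj(m,p):
    Rm=R.from_rotvec(np.ravel(m['rvec'])).as_matrix(); q=Rm@np.array(p)+np.ravel(m['tvec'])
    return np.array([m['fx']*q[0]/q[2]+m['cx'],m['fy']*q[1]/q[2]+m['cy']])
E
python3 - <<'E'
from h import *
for n in('scene','top'):
    im,m=shot(n,n+'0.png'); c,_=ray(m,0,0); print(n,c,m['fx'])
o=ctrl.get_obs(); print(o)
E
```

```text
scene [0.09202256 0.4791488  0.87882586] 468.98781274869106
top [ 0.39648198 -0.03043203  1.26092665] 541.023582416085
{'time_s': 0.1, 'qpos': array([-1.30659672e+00,  3.00406982e-01,  1.52149621e+00,  3.25189073e-05,
        1.32071944e+00, -6.66028667e-02]), 'joint_vel': array([-0.00040001, -0.00303332, -0.00174484, -0.00095077,  0.00111155,
        0.0008377 ]), 'tau': array([ 1.27178137e-03, -5.32642829e+01, -3.53284121e+01,  7.09299138e-02,
        2.34895886e-02, -7.60840112e-05]), 'ee_pos': array([ 0.17858448, -0.51995519,  0.20495741]), 'eef_rot': array([-3.14056705e+00, -9.99780596e-05,  3.30794356e-01]), 'force': array([ 0.36988908,  0.55988901, -0.2704018 ]), 'moment': array([ 0.01759748, -0.01711089,  0.01572657]), 'grip_force': 0.0, 'grip_width': 0.09359093546254726}
```

View pics/top0.png

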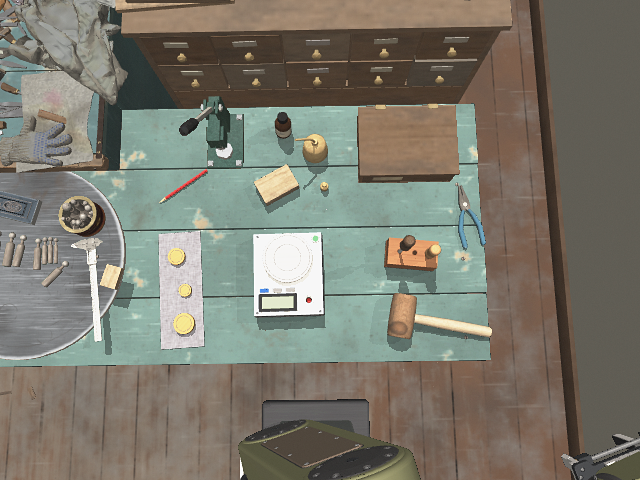

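View pics/scene0.png

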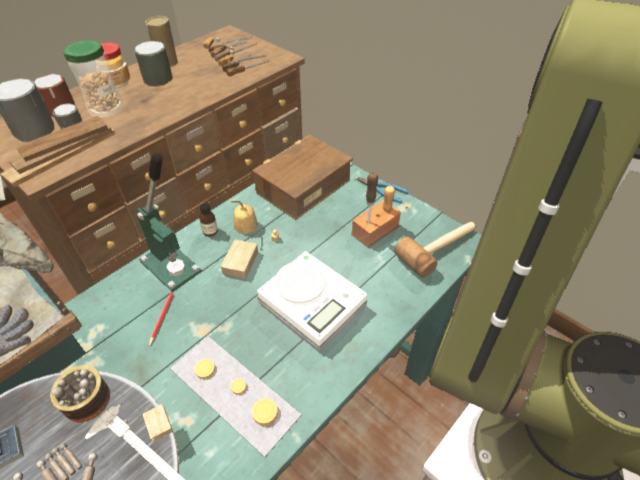

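The top view shows the largest disc at (184,323), the middle one at (176,257) and the smallest at (185,290). The pan is at (289,258), the port at (308,300), and the stand near (412,253) with a dark handle and a light one.

Run:
```python
from h import *
m=ctrl.camera_model('top'); im=cv2.imread('pics/top0.png'); hsv=cv2.cvtColor(im,cv2.COLOR_BGR2HSV)
mask=cv2.inRange(hsv,(20,110,120),(35,255,255)); mask[:, :155]=0; mask[:,210:]=0; mask[:230]=0; mask[350:]=0
n,l,s,c=cv2.connectedComponentsWithStats(mask)
for i in range(1,n):
    if s[i,4]>40:
        p=plane(m,*c[i],.0145); d=2*np.sqrt(s[i,4]/np.pi)*1.25/541; print('disc',c[i],s[i,2:5],p.round(4),d)
red=cv2.inRange(hsv,(0,150,100),(8,255,255))|cv2.inRange(hsv,(172,150,100),(180,255,255)); red[:280]=0;red[320:]=0;red[:,:295]=0;red[:,330:]=0
v,u=np.nonzero(red); print('port',u.mean(),v.mean(),len(u),plane(m,u.mean(),v.mean(),.035))
print('pan',plane(m,289,258,.062))
for q in ((254,234),(323,234),(324,316),(254,317)): print('scale corner',plane(m,*q,.05))
for q in ((388,238),(439,241),(436,271),(386,267)): print('stand corner',plane(m,*q,.052))
a=cv2.resize(im[220:290,370:470],(600,420),interpolation=cv2.INTER_CUBIC)
sc=cv2.imread('pics/scene0.png'); b=cv2.resize(sc[165:265,340:430],(378,420),interpolation=cv2.INTER_CUBIC)
cv2.imwrite('pics/c.png',cv2.resize(np.hstack([a,b]),(800,344)))
```

```text
port 308.5 300.0 16 [4.69416415e-01 3.83880392e-04 3.50000000e-02]
pan [0.56199898 0.04219864 0.062     ]
scale corner [0.62010242 0.12237611 0.05      ]
scale corner [ 0.61748429 -0.03479021  0.05      ]
scale corner [ 0.4326892  -0.03393279  0.05      ]
scale corner [0.43281074 0.1214355  0.05      ]
stand corner [ 0.60545853 -0.18183351  0.052     ]
stand corner [ 0.59666966 -0.29668456  0.052     ]
stand corner [ 0.52869417 -0.28637956  0.052     ]
stand corner [ 0.53948407 -0.17490786  0.052     ]
```

View pics/c.png

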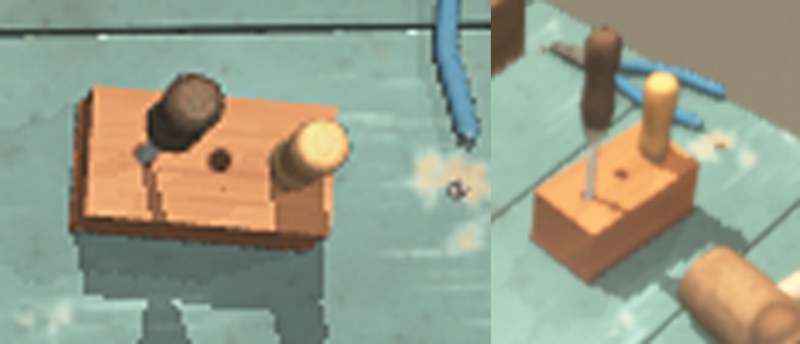

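The dark handle is the scriber: it is the tall one, its shank enters the hole near top pixel (400,251), and the stand's yaw is about -5°. The light handle is the file. The disc mask found nothing, so I'll fix that next.

```bash
cat >> h.py <<'E'
def go(x,y,z,yaw):
    o=ctrl.get_obs(); Rt=R.from_euler('xyz',o['eef_rot']); d=np.array([x,y,z])-o['ee_pos']
    G=R.from_euler('xyz',[np.pi,0,np.radians(yaw)])
    print('t',round(o['time_s'],2),'pos',o['ee_pos'].round(4),'rpy',np.degrees(o['eef_rot']).round(2),'w',round(o['grip_width'],4),'F',o['force'].round(1))
    print('shift mm (now axes)',(Rt.inv().apply(d)*1000).round(1),'(goal axes)',(G.inv().apply(d)*1000).round(1),'turn',np.degrees((Rt.inv()*G).as_rotvec()).round(2))
E
python3 - <<'E'
from h import *
m=ctrl.camera_model('top'); im=cv2.imread('pics/top0.png'); hsv=cv2.cvtColor(im,cv2.COLOR_BGR2HSV)
print(hsv[323,184],hsv[257,176],hsv[340,170])
mask=cv2.inRange(hsv,(18,60,120),(40,255,255)); k=np.zeros_like(mask); k[233:348,160:205]=255; mask&=k
n,l,s,c=cv2.connectedComponentsWithStats(mask)
for i in range(1,n):
    if s[i,4]>40:
        print('disc',c[i],s[i,2:5],plane(m,*c[i],.012).round(4),s[i,2:4]*1.25/541)
hull=[(160,234),(201,232),(204,346),(162,348)]
for q in hull: print('pad',plane(m,*q,.003).round(4))
go(.4,.28,.2,0)
E
```

```text
[ 27 101 246] [ 25 105 246] [169   9 215]
disc [175.55045872 255.63302752] [ 17  17 218] [0.5788 0.3105 0.012 ] [0.03927911 0.03927911]
disc [184.33870968 289.71774194] [ 12  13 124] [0.4988 0.2878 0.012 ] [0.02772643 0.03003697]
disc [183.23054755 322.95389049] [ 21  21 347] [0.4229 0.2883 0.012 ] [0.04852126 0.04852126]
pad [0.6325 0.3515 0.003 ]
pad [0.6357 0.2541 0.003 ]
pad [0.3702 0.2415 0.003 ]
pad [0.3671 0.3377 0.003 ]
t 0.1 pos [ 0.1786 -0.52    0.205 ] rpy [-1.7994e+02 -1.0000e-02  1.8950e+01] w 0.0936 F [ 0.4  0.6 -0.3]
shift mm (now axes) [ 469.2 -684.7    5.7] (goal axes) [ 221.4 -800.     5. ] turn [-0.06  0.   18.95]
```

Call:
play_rows --pt "0 0 -0.012 0 0 4.75 -1" --pt "0 0 -0.012 0 0 4.75 -1" --pt "0 0 -0.012 0 0 4.75 -1" --pt "0 0 -0.009 0 0 4.75 -1" --pt "0.03 -0.024 0 0 0 0 -1" --pt "0.03 -0.024 0 0 0 0 -1" --pt "0.03 -0.024 0 0 0 0 -1" --pt "0.03 -0.024 0 0 0 0 -1" --pt "0.03 -0.024 0 0 0 0 -1" --pt "0.03 -0.024 0 0 0 0 -1" --pt "0.03 -0.024 0 0 0 0 -1" --pt "0.03 -0.024 0 0 0 0 -1"

```text
time_s: 1.1
ee_pos: [0.4199, -0.3268, 0.2503]
eef_rot: [-3.141, 0.0, -0.001]
force: [-0.3, -0.3, -0.2]
grip_width: 0.0943
grip_force: 0.0
```

Call:
play_rows --pt "0 -0.038 0 0 0 0 -1" --pt "0 -0.038 0 0 0 0 -1" --pt "0 -0.038 0 0 0 0 -1" --pt "0 -0.038 0 0 0 0 -1" --pt "0 -0.038 0 0 0 0 -1" --pt "0 -0.038 0 0 0 0 -1" --pt "0 -0.038 0 0 0 0 -1" --pt "0 -0.038 0 0 0 0 -1" --pt "0 -0.038 0 0 0 0 -1" --pt "0 -0.038 0 0 0 0 -1" --pt "0 -0.038 0 0 0 0 -1" --pt "0 -0.038 0 0 0 0 -1" --pt "0 -0.038 0 0 0 0 -1" --pt "0 -0.038 0 0 0 0 -1" --pt "0 -0.038 0 0 0 0 -1" --pt "0 -0.038 0.02 0 0 0 -1" --pt "0 0 0.02 0 0 0 -1" --pt "0 0 0 0 0 0 -1"

```text
time_s: 2.6
ee_pos: [0.4175, 0.2791, 0.2071]
eef_rot: [3.138, 0.006, 0.002]
force: [-0.7, -1.4, 0.2]
grip_width: 0.0942
grip_force: 0.0
```

```bash
cat >> h.py <<'E'
def discs(im,m,z=None,box=None):
    hsv=cv2.cvtColor(im,cv2.COLOR_BGR2HSV); mask=cv2.inRange(hsv,(18,60,90),(40,255,255))
    mask=cv2.morphologyEx(mask,cv2.MORPH_OPEN,np.ones((5,5)))
    for c in cv2.findContours(mask,cv2.RETR_EXTERNAL,cv2.CHAIN_APPROX_NONE)[0]:
        if cv2.contourArea(c)>300:
            h=cv2.convexHull(c); e=cv2.fitEllipse(h); P=plane(m,*e[0],z)
            D=np.linalg.norm(P-ray(m,0,0)[0]); print('px',np.round(e[0],1),'diam mm',np.round(np.array(e[1])*(ray(m,0,0)[0][2]-z)/m['fx']*1000,1),'at',P.round(4))
E
python3 - <<'E'
from h import *
go(.4229,.2883,.1,0)
im,m=shot('wrist','w1.png'); print(ray(m,m['cx'],m['cy'])); discs(im,m,.016)
E
```

```text
t 2.6 pos [0.4175 0.2791 0.2071] rpy [1.7982e+02 3.2000e-01 1.1000e-01] w 0.0942 F [-0.7 -1.4  0.2]
shift mm (now axes) [  6.   -9.5 107. ] (goal axes) [  5.4  -9.2 107.1] turn [0.18 0.32 0.11]
(array([0.48808963, 0.28038925, 0.38620367]), array([-0.24153284, -0.00247678, -0.97038948]))
px [ 57.  376.7] diam mm [29.4 71.6] at [0.2418 0.5562 0.016 ]
px [581.6 377.9] diam mm [32.5 75.3] at [0.2402 0.0027 0.016 ]
px [310.1 205.4] diam mm [46.1 46.8] at [0.4245 0.2889 0.016 ]
px [571.9 161.9] diam mm [38.7 88.3] at [0.4652 0.0478 0.016 ]
px [309.1 121.7] diam mm [29.6 31.1] at [0.5005 0.2894 0.016 ]
px [282.7  25.7] diam mm [42.7 47.7] at [0.579  0.3114 0.016 ]
```

View pics/w1.png

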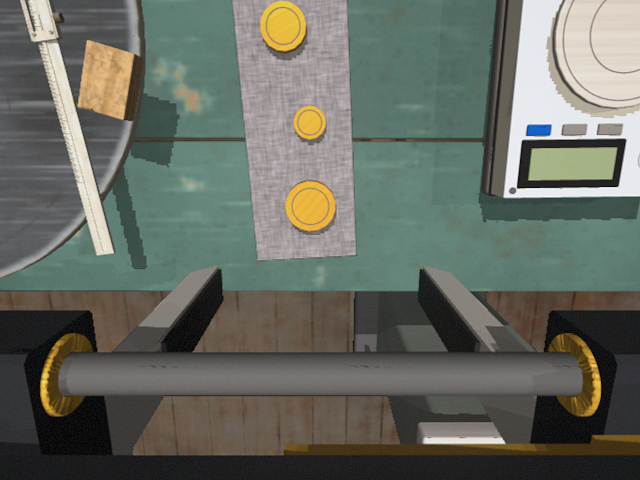

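The wrist view shows the largest disc at pixel (310,205), which is (0.4245, 0.2889), 46 mm across. That agrees with the top view within 2 mm.

Call:
play_rows --pt "0.006 -0.0095 0.02 0 0 0 -1" --pt "0 0 0.03 0 0 0 -1" --pt "0 0 0.03 0 0 0 -1" --pt "0 0 0.03 0 0 0 -1" --pt "0 0 0.03 0 0 0 -1" --pt "0 0 0.02 0 0 0 -1" --pt "0 0 0 0 0 0 -1" --pt "0 0 0 0 0 0 -1" --pt "0 0 0 0 0 0 -1" --force 20

```text
time_s: 3.4
ee_pos: [0.4265, 0.2881, 0.0532]
eef_rot: [-3.14, -0.002, -0.002]
force: [-0.3, 1.1, 0.4]
grip_width: 0.0938
grip_force: 0.0
```

Run:
```python
from h import *
go(.424,.2887,.0055,0)
```

```text
t 3.4 pos [0.4265 0.2881 0.0532] rpy [-1.7992e+02 -1.3000e-01 -9.0000e-02] w 0.0938 F [-0.3  1.1  0.4]
shift mm (now axes) [-2.6 -0.6 47.7] (goal axes) [-2.5 -0.6 47.7] turn [-0.08 -0.13 -0.09]
```

Call:
play_rows --pt "-0.002 -0.0005 0.02 0 0 0 -1" --pt "0 0 0.015 0 0 0 -1" --pt "0 0 0.008 0 0 0 -1" --pt "0 0 0.004 0 0 0 -1" --pt "0 0 0 0 0 0 -1" --pt "0 0 0 0 0 0 -1"

```text
time_s: 3.9
ee_pos: [0.4239, 0.2888, 0.0051]
eef_rot: [-3.141, -0.001, -0.001]
force: [-0.6, 0.2, 0.2]
grip_width: 0.094
grip_force: 0.0
```

Call:
play_rows --pt "0 0 0 0 0 0 0.6" --pt "0 0 0 0 0 0 0.6" --pt "0 0 0 0 0 0 0.6" --pt "0 0 0 0 0 0 0.6" --pt "0 0 0 0 0 0 0.6" --pt "0 0 0 0 0 0 0.6" --pt "0 0 0 0 0 0 0.6" --pt "0 0 0 0 0 0 0.6" --pt "0 0 0 0 0 0 0.6" --pt "0 0 0 0 0 0 0.6" --force 20

```text
time_s: 4.73
ee_pos: [0.4233, 0.2885, 0.004]
eef_rot: [3.142, 0.0, -0.001]
force: [0.8, 0.4, 0.1]
grip_width: 0.0474
grip_force: 20.0
```

Call:
play_rows --pt "0 0 -0.01 0 0 0 0.6" --pt "0 0 -0.025 0 0 0 0.6" --pt "0 0 -0.03 0 0 0 0.6" --pt "0 0 -0.035 0 0 0 0.6" --pt "0 0.01 -0.035 0 0 0 0.6" --pt "0.006 0.02 -0.03 0 0 0 0.6" --pt "0.006 0.03 -0.03 0 0 0 0.6" --pt "0.006 0.03 0 0 0 0 0.6" --pt "0.006 0.03 0 0 0 0 0.6" --pt "0.006 0.03 0 0 0 0 0.6" --pt "0.006 0.03 0 0 0 0 0.6" --pt "0 0.03 0 0 0 0 0.6" --pt "0 0.025 0 0 0 0 0.6" --pt "0 0.012 0 0 0 0 0.6" --pt "0 0 0 0 0 0 0.6" --pt "0 0 0 0 0 0 0.6" --pt "0 0 0 0 0 0 0.6" --pt "0 0 0 0 0 0 0.6"

```text
time_s: 6.23
ee_pos: [0.4588, 0.0432, 0.1983]
eef_rot: [-3.141, 0.0, 0.0]
force: [-0.5, -0.4, -1.9]
grip_width: 0.0475
grip_force: 20.0
```

Run:
```python
from h import *
go(.562,.042,.075,0)
im,m=shot('wrist','w2.png'); discs(im,m,.2)
```

```text
t 6.23 pos [0.4588 0.0432 0.1983] rpy [-1.7999e+02  0.0000e+00  2.0000e-02] w 0.0475 F [-0.5 -0.4 -1.9]
shift mm (now axes) [103.2   1.2 123.3] (goal axes) [103.2   1.2 123.3] turn [-0.01  0.    0.02]
px [476.7 442.2] diam mm [10.2 18.6] at [ 0.3726 -0.0387  0.2   ]
px [457.5 385.8] diam mm [ 7.7 29.5] at [ 0.4063 -0.0258  0.2   ]
px [181.9 383.9] diam mm [ 6.4 29.7] at [0.4074 0.114  0.2   ]
px [319.8 292.2] diam mm [46.5 47.3] at [0.457  0.0441 0.2   ]
px [ 52.9 170.4] diam mm [13.2 14.3] at [0.5147 0.1625 0.2   ]
px [11.4 77.1] diam mm [18.9 22.5] at [0.5535 0.1737 0.2   ]
```

View pics/w2.png

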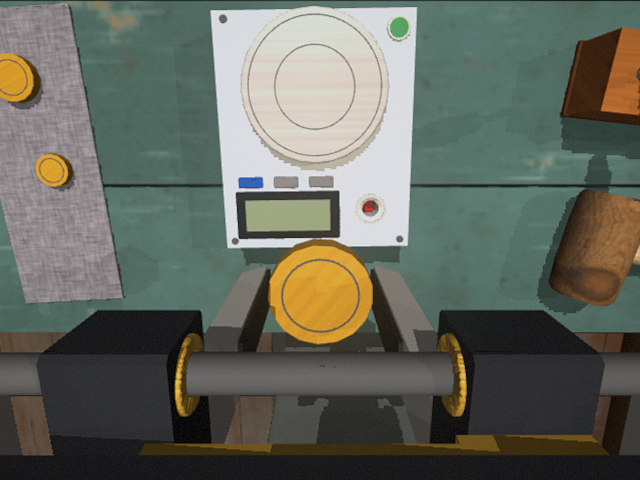

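Held disc's top face is centred near (321,295). The pan's inner circle is near (315,87), and the port is at about (370,208).

```bash
cat >> h.py <<'E'
def rings(im,m,u,v,z,dmin,dmax,w=90):
    g=cv2.cvtColor(im,cv2.COLOR_BGR2GRAY); x0,y0=max(0,int(u-w)),max(0,int(v-w)); s=g[y0:y0+2*w,x0:x0+2*w]
    out=set()
    for b in (cv2.adaptiveThreshold(s,255,cv2.ADAPTIVE_THRESH_MEAN_C,cv2.THRESH_BINARY_INV,11,k) for k in (4,8,15)):
        for c in cv2.findContours(b,cv2.RETR_LIST,cv2.CHAIN_APPROX_NONE)[0]:
            if len(c)<20: continue
            e=cv2.fitEllipse(c); p=(e[0][0]+x0,e[0][1]+y0); P=plane(m,*p,z)
            d=np.array(e[1])*(ray(m,0,0)[0][2]-z)/m['fx']*1000
            if dmin<d[0] and d[1]<dmax and d[0]/d[1]>.8: out.add((round(p[0],1),round(p[1],1),round(d[0],1),round(d[1],1),*P.round(4)))
    for o in sorted(out): print(*o)
E
python3 - <<'E'
from h import *
im=cv2.imread('pics/w2.png'); m=ctrl.camera_model('wrist')
print('pan');rings(im,m,315,87,.062,50,120)
print('port');rings(im,m,370,208,.05,8,35,30)
print('disc');rings(im,m,321,295,.2095,25,56,60)
p=plane(m,369,208,.05);print(p)
for q in ((212,11),(416,8),(409,246),(227,248)): print(plane(m,*q,.05).round(4))
E
```

```text
pan
314.2 84.4 107.1 113.4 0.5677 0.0484 0.062
314.2 84.5 105.1 111.7 0.5676 0.0484 0.062
314.2 84.5 105.4 112.0 0.5677 0.0484 0.062
314.2 86.3 62.6 66.6 0.5664 0.0484 0.062
314.2 86.4 62.5 66.4 0.5663 0.0484 0.062
314.3 84.4 107.0 113.2 0.5677 0.0484 0.062
314.3 84.4 107.3 113.6 0.5677 0.0484 0.062
314.3 84.5 105.0 111.5 0.5676 0.0484 0.062
314.3 86.2 62.9 66.8 0.5664 0.0484 0.062
314.3 86.2 64.4 68.2 0.5664 0.0484 0.062
314.3 86.3 64.7 68.4 0.5664 0.0484 0.062
314.3 86.3 64.8 68.5 0.5664 0.0484 0.062
316.7 93.7 108.4 115.7 0.5611 0.0466 0.062
port
370.0 207.3 12.1 14.1 0.4724 0.0024 0.05
370.0 207.4 12.0 14.1 0.4724 0.0024 0.05
370.1 207.3 12.3 14.2 0.4724 0.0023 0.05
disc
320.1 295.3 29.8 31.8 0.4594 0.0439 0.2095
320.1 295.3 31.0 33.1 0.4594 0.0439 0.2095
320.1 295.3 31.2 33.2 0.4594 0.0439 0.2095
320.1 295.3 31.2 33.3 0.4594 0.0439 0.2095
320.2 295.2 29.8 31.9 0.4594 0.0438 0.2095
320.2 295.3 29.9 32.1 0.4594 0.0439 0.2095
320.5 298.7 52.1 53.1 0.4577 0.0437 0.2095
[0.47185987 0.00317383 0.05      ]
[0.6209 0.1248 0.05  ]
[ 0.6229 -0.0275  0.05  ]
[ 0.439 -0.032  0.05 ]
[0.4372 0.1238 0.05  ]
```

Call:
play_rows --pt "0.01 -0.003 0 0 0 0 0.6" --pt "0.02 0 0.01 0 0 0 0.6" --pt "0.02 0 0.02 0 0 0 0.6" --pt "0.02 0 0.02 0 0 0 0.6" --pt "0.02 0 0.02 0 0 0 0.6" --pt "0.01 0 0.015 0 0 0 0.6" --pt "0.005 0 0.01 0 0 0 0.6" --pt "0 0 0 0 0 0 0.6" --pt "0 0 0 0 0 0 0.6" --pt "0 0 0 0 0 0 0.6" --pt "0 0 0 0 0 0 0.6"

```text
time_s: 7.2
ee_pos: [0.564, 0.0454, 0.1046]
eef_rot: [-3.142, -0.002, -0.001]
force: [-0.1, 0.3, -1.3]
grip_width: 0.0476
grip_force: 20.0
```

Run:
```python
from h import *
go(.565,.047,.075,0)
im,m=shot('wrist','w3.png'); z=ctrl.get_obs()['ee_pos'][2]+.0115
u,v=proj(m,(.565,.047,z)); print(u,v,z)
rings(im,m,u,v,z,25,56,75)
print('pan');rings(im,m,u,v,.062,90,130,200)
im,m=shot('top','t3.png'); print('top');rings(im,m,289,258,.062,40,130,40)
```

```text
t 7.2 pos [0.564  0.0454 0.1046] rpy [-1.8e+02 -1.0e-01 -3.0e-02] w 0.0476 F [-0.1  0.3 -1.3]
shift mm (now axes) [ 0.9 -1.6 29.6] (goal axes) [ 1.  -1.6 29.6] turn [-0.   -0.1  -0.03]
318.16555804013467 294.41541479411666 0.11597360510644165
320.1 295.3 31.0 33.1 0.5646 0.0461 0.116
320.1 295.3 31.1 33.2 0.5646 0.0461 0.116
320.1 295.3 31.2 33.3 0.5646 0.0461 0.116
320.2 295.2 29.8 31.9 0.5646 0.0461 0.116
320.2 295.3 29.7 31.8 0.5646 0.0461 0.116
320.2 295.3 29.9 32.1 0.5646 0.0461 0.116
pan
316.4 251.4 100.7 105.4 0.5698 0.0483 0.062
316.4 251.7 101.1 105.6 0.5696 0.0483 0.062
316.4 252.7 102.2 105.8 0.569 0.0483 0.062
319.1 279.9 101.2 108.0 0.5523 0.0468 0.062
top
300.9 267.9 71.4 87.9 0.5393 0.0158 0.062
```

View pics/w3.png

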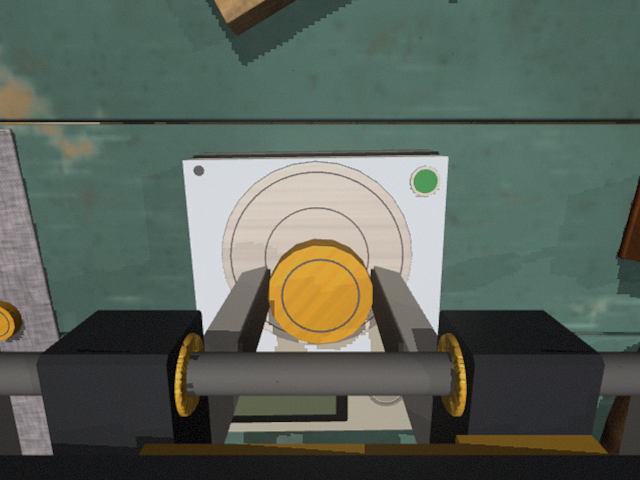

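The view shows the disc held at (320,295) over the pan. The 60 mm and 100 mm circles are partly visible, with their tops near (317,208) and (317,170). I'll fit their visible arcs in the pan's plane.

```bash
cat >> h.py <<'E'
from scipy.optimize import least_squares
def panfit(im,m,c0=(.566,.047),vmax=235,z=.062):
    g=cv2.cvtColor(im,cv2.COLOR_BGR2GRAY); b=cv2.adaptiveThreshold(g,255,cv2.ADAPTIVE_THRESH_MEAN_C,cv2.THRESH_BINARY_INV,11,8)
    v,u=np.nonzero(b); k=v<vmax; P=np.array([plane(m,a,c,z)[:2] for a,c in zip(u[k],v[k])])
    for r in (.03,.05):
        c=np.array(c0)
        for tol in (.005,.003,.0015):
            d=np.linalg.norm(P-c,axis=1); Q=P[abs(d-r)<tol]
            s=least_squares(lambda x:np.linalg.norm(Q-x[:2],axis=1)-x[2],[*c,r],loss='soft_l1',f_scale=.0005); c=s.x[:2]
            f=least_squares(lambda x:np.linalg.norm(Q-x,axis=1)-r,c,loss='soft_l1',f_scale=.0005).x
        print('pan r',r,'fit',s.x.round(4),'fixed r',f.round(4),len(Q))
E
python3 - <<'E'
from h import *
m=ctrl.camera_model('wrist'); panfit(cv2.imread('pics/w3.png'),m)
m=ctrl.camera_model('top'); panfit(cv2.imread('pics/top0.png'),m,(.562,.043),480)
E
```

```text
pan r 0.03 fit [0.5658 0.0483 0.0299] fixed r [0.5657 0.0483] 234
pan r 0.05 fit [0.5658 0.0483 0.0499] fixed r [0.5657 0.0483] 490
pan r 0.03 fit [0.5643 0.0468 0.03  ] fixed r [0.5643 0.0468] 38
pan r 0.05 fit [0.5626 0.0461 0.0501] fixed r [0.5627 0.0462] 21
```

Call:
play_rows --pt "0.0012 -0.0022 0.01 0 0 0 0.6" --pt "0 0 0.015 0 0 0 0.6" --pt "0 0 0.009 0 0 0 0.6" --pt "0 0 0.003 0 0 0 0.6" --pt "0 0 0.001 0 0 0 0.6" --pt "0 0 0 0 0 0 0.6" --pt "0 0 0 0 0 0 0.6" --pt "0 0 0 0 0 0 0.6"

```text
time_s: 7.97
ee_pos: [0.5655, 0.0474, 0.0658]
eef_rot: [-3.142, -0.001, -0.001]
force: [0.0, -0.2, -2.6]
grip_width: 0.0472
grip_force: 20.0
```

Call:
play_rows --pt "0 0 0.001 0 0 0 0.6" --pt "0 0 0 0 0 0 0.6" --pt "0 0 0 0 0 0 0.6"

```text
time_s: 8.22
ee_pos: [0.5652, 0.0474, 0.0643]
eef_rot: [-3.142, -0.0, -0.001]
force: [-0.9, -0.5, -3.0]
grip_width: 0.047
grip_force: 20.0
```

Call:
play_rows --pt "0 0 0.001 0 0 0 0.6" --pt "0 0 0 0 0 0 0.6" --pt "0 0 0 0 0 0 0.6"

```text
time_s: 8.47
ee_pos: [0.5651, 0.0474, 0.0631]
eef_rot: [3.142, 0.0, -0.001]
force: [0.6, -0.3, -1.2]
grip_width: 0.0473
grip_force: 20.0
```

Call:
play_rows --pt "0 0 0.0007 0 0 0 0.6" --pt "0 0 0 0 0 0 0.6" --pt "0 0 0 0 0 0 0.6"

```text
time_s: 8.72
ee_pos: [0.5652, 0.0474, 0.063]
eef_rot: [3.142, -0.0, -0.001]
force: [-4.6, -0.5, 6.2]
grip_width: 0.0474
grip_force: 20.0
```

Run:
```python
from h import *
for i in range(4):
    o=ctrl.get_obs(); print(o['ee_pos'],o['force']); 
im,m=shot('wrist'); print(ctrl.get_obs()['force'])
z=.075; u,v=proj(m,(.5655,.048,z)); rings(im,m,u,v,z,25,56,75); panfit(im,m)
```

```text
[0.56518962 0.04740584 0.06302067] [-4.55346334 -0.54103468  6.18642906]
[0.56518962 0.04740584 0.06302067] [-4.55346334 -0.54103468  6.18642906]
[0.56518962 0.04740584 0.06302067] [-4.55346334 -0.54103468  6.18642906]
[0.56518962 0.04740584 0.06302067] [-4.55346334 -0.54103468  6.18642906]
[-3.69244704  0.05844231  5.57942441]
318.5 297.9 52.4 55.0 0.5648 0.0489 0.075
320.1 295.4 29.7 31.8 0.566 0.0481 0.075
320.1 295.4 30.9 32.9 0.566 0.0482 0.075
320.1 295.4 31.0 33.1 0.566 0.0481 0.075
320.1 295.5 29.6 31.7 0.5659 0.0482 0.075
320.1 295.5 31.1 33.2 0.5659 0.0482 0.075
320.2 295.5 29.9 31.9 0.5659 0.0481 0.075
320.3 287.6 46.3 47.0 0.5697 0.0481 0.075
pan r 0.03 fit [0.5647 0.0484 0.0309] fixed r [0.5657 0.0484] 168
pan r 0.05 fit [0.5657 0.0484 0.05  ] fixed r [0.5657 0.0484] 537
```

Call:
play_rows --pt "0 0 -0.0006 0 0 0 0.6" --pt "0 0 0 0 0 0 0.6" --pt "0 0 0 0 0 0 -0.2" --pt "0 0 0 0 0 0 -0.4" --pt "0 0 0 0 0 0 -0.6" --pt "0 0 0 0 0 0 -0.8" --pt "0 0 0 0 0 0 -1" --pt "0 0 0 0 0 0 -1" --pt "0 0 0 0 0 0 -1" --pt "0 0 0 0 0 0 -1"

```text
time_s: 9.6
ee_pos: [0.5651, 0.0474, 0.0631]
eef_rot: [3.142, -0.0, -0.001]
force: [0.1, 1.0, 0.2]
grip_width: 0.093
grip_force: 0.0
```

Call:
play_rows --pt "0 0 -0.02 0 0 0 -1" --pt "0 0 -0.03 0 0 0 -1" --pt "0 0 -0.03 0 0 0 -1" --pt "0 -0.02 -0.02 0 0 0 -1" --pt "0.002 -0.03 0 0 0 0 -1" --pt "0.002 -0.035 0 0 0 0 -1" --pt "0.002 -0.035 0 0 0 0 -1" --pt "0.002 -0.035 0 0 0 0 -1" --pt "0.002 -0.035 0 0 0 0 -1" --pt "0.003 -0.035 0 0 0 0 -1" --pt "0 -0.025 0 0 0 0 -1" --pt "0 -0.013 0.02 0 0 0 -1" --pt "0 0 0.03 0 0 0 -1" --pt "0 0 0.03 0 0 0 -1" --pt "0 0 0.02 0 0 0 -1" --pt "0 0 0.01 0 0 0 -1" --pt "0 0 0 0 0 0 -1" --pt "0 0 0 0 0 0 -1" --pt "0 0 0 0 0 0 -1"

```text
time_s: 11.18
ee_pos: [0.5792, 0.3107, 0.055]
eef_rot: [-3.14, -0.002, -0.001]
force: [-0.2, 0.8, 0.1]
grip_width: 0.0941
grip_force: 0.0
```

Run:
```python
from h import *
go(.579,.3114,.005,0)
im,m=shot('wrist'); z=.0125; u,v=proj(m,(.579,.3114,z)); print(u,v); rings(im,m,u,v,z,20,48,80); discs(im,m,z)
im,m=shot('top'); z=.075; u,v=proj(m,(.5655,.048,z)); discs(im[:,250:330].copy(),dict(m,cx=m['cx']-250),z)
```

```text
t 11.18 pos [0.5792 0.3107 0.055 ] rpy [-1.7994e+02 -1.3000e-01 -5.0000e-02] w 0.0941 F [-0.2  0.8  0.1]
shift mm (now axes) [-0.3 -0.6 50. ] (goal axes) [-0.2 -0.7 50. ] turn [-0.06 -0.13 -0.05]
320.36814756216023 261.3021667385343
319.5 260.1 25.8 26.7 0.5797 0.3119 0.0125
319.5 260.1 25.8 27.0 0.5797 0.3119 0.0125
319.5 260.1 26.0 27.2 0.5798 0.3119 0.0125
319.5 260.1 27.1 28.5 0.5798 0.3119 0.0125
319.5 260.1 27.2 28.6 0.5797 0.3119 0.0125
319.6 260.0 27.0 28.1 0.5798 0.3118 0.0125
319.9 259.0 38.1 41.7 0.5804 0.3117 0.0125
319.9 261.9 38.8 40.7 0.5786 0.3117 0.0125
px [387.9 447.4] diam mm [ 4.8 61.6] at [0.4505 0.267  0.0125]
px [605.6 443.3] diam mm [10.4 36.5] at [0.4537 0.1241 0.0125]
px [ 50.1 387.1] diam mm [11.6 31. ] at [0.4957 0.4831 0.0125]
px [581.4 377.4] diam mm [19.6 43.5] at [0.5025 0.1474 0.0125]
px [319.5 258.9] diam mm [36.8 37.3] at [0.5805 0.3119 0.0125]
px [414.5 118.7] diam mm [26.2 29.8] at [0.659  0.2607 0.0125]
px [ 54.1 472.6] diam mm [ 58.3 119.7] at [0.1114 0.0129 0.075 ]
px [ 64.8 147.6] diam mm [47.8 64.7] at [ 0.8145 -0.0192  0.075 ]
```

Call:
play_rows --pt "0.0005 -0.001 0.02 0 0 0 -1" --pt "0 0 0.017 0 0 0 -1" --pt "0 0 0.009 0 0 0 -1" --pt "0 0 0.004 0 0 0 -1" --pt "0 0 0 0 0 0 -1" --pt "0 0 0 0 0 0 0.7" --pt "0 0 0 0 0 0 0.7" --pt "0 0 0 0 0 0 0.7" --pt "0 0 0 0 0 0 0.7" --pt "0 0 0 0 0 0 0.7" --pt "0 0 0 0 0 0 0.7" --pt "0 0 0 0 0 0 0.7" --pt "0 0 0 0 0 0 0.7" --pt "0 0 0 0 0 0 0.7" --pt "0 0 0 0 0 0 0.7" --pt "0 0 0 0 0 0 0.7"

```text
time_s: 12.62
ee_pos: [0.579, 0.3114, 0.0034]
eef_rot: [-3.141, -0.0, -0.001]
force: [-0.4, -0.7, 3.4]
grip_width: 0.0397
grip_force: 20.4
```

Call:
play_rows --pt "0 0 -0.015 0 0 0 0.7" --pt "0 0 -0.025 0 0 0 0.7" --pt "0 0 -0.03 0 0 0 0.7" --pt "0 0 -0.03 0 0 0 0.7" --pt "0 0.02 -0.02 0 0 0 0.7" --pt "-0.002 0.03 0 0 0 0 0.7" --pt "-0.002 0.035 0 0 0 0 0.7" --pt "-0.002 0.035 0 0 0 0 0.7" --pt "-0.002 0.035 0 0 0 0 0.7" --pt "-0.002 0.035 0 0 0 0 0.7" --pt "-0.003 0.035 0 0 0 0 0.7" --pt "-0.001 0.025 0 0 0 0 0.7" --pt "0 0.013 0 0 0 0 0.7" --pt "0 0 0 0 0 0 0.7" --pt "0 0 0 0 0 0 0.7" --pt "0 0 0 0 0 0 0.7"

```text
time_s: 13.95
ee_pos: [0.5647, 0.0495, 0.1233]
eef_rot: [-3.141, 0.0, 0.0]
force: [0.4, 0.3, -1.1]
grip_width: 0.0397
grip_force: 20.0
```

Run:
```python
from h import *
go(.5657,.0483,.0775,0)
im,m=shot('wrist','w4.png'); z=ctrl.get_obs()['ee_pos'][2]+.0075; u,v=proj(m,(.5653,.0483,z)); print(u,v); rings(im,m,u,v,z,20,48,70)
panfit(im,m); discs(im,m,.075)
```

```text
t 13.95 pos [0.5647 0.0495 0.1233] rpy [-179.99    0.      0.  ] w 0.0397 F [ 0.4  0.3 -1.1]
shift mm (now axes) [ 1.   1.3 45.8] (goal axes) [ 1.   1.2 45.8] turn [-0.01  0.    0.  ]
324.3934200100379 291.93148618295174
320.1 293.0 24.9 26.6 0.5648 0.0503 0.1307
320.1 293.0 24.9 26.7 0.5648 0.0503 0.1307
320.1 293.0 25.1 26.8 0.5648 0.0503 0.1307
320.1 293.0 26.1 27.8 0.5648 0.0503 0.1307
320.1 293.0 26.3 28.0 0.5648 0.0503 0.1307
320.1 293.0 26.4 28.1 0.5648 0.0503 0.1307
329.9 250.4 41.9 47.3 0.5852 0.0459 0.1307
pan r 0.03 fit [0.5656 0.0484 0.03  ] fixed r [0.5656 0.0484] 240
pan r 0.05 fit [0.5656 0.0484 0.0501] fixed r [0.5657 0.0484] 475
px [265.8 447.1] diam mm [ 4.3 55. ] at [0.4307 0.0873 0.075 ]
px [479.5 441.3] diam mm [13.9 55.7] at [ 0.4354 -0.0572  0.075 ]
px [206.4 377.4] diam mm [ 9.5 45. ] at [0.4841 0.124  0.075 ]
px [433.  376.8] diam mm [10.4 46.8] at [ 0.4845 -0.0225  0.075 ]
px [ 20.8 308.2] diam mm [17.1 19.5] at [0.5323 0.2356 0.075 ]
px [321.8 275.1] diam mm [51.7 68.3] at [0.5538 0.0493 0.075 ]
px [ 34.3 102.3] diam mm [19.8 25.5] at [0.6535 0.2065 0.075 ]
```

View pics/w4.png

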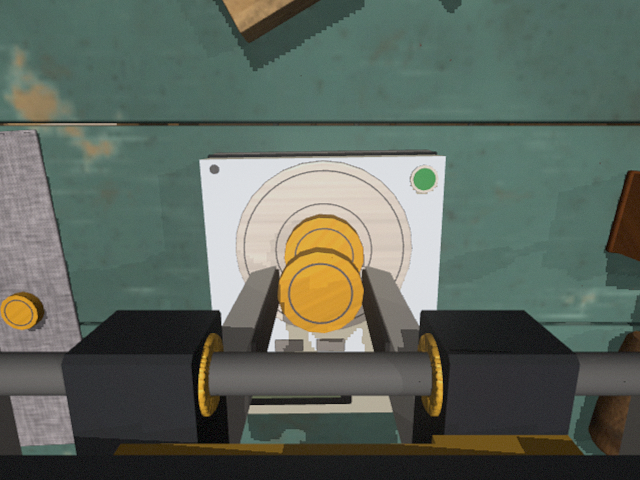

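The middle disc is held at (320,293), and the large one rests centred in the 60 mm circle.

Call:
play_rows --pt "0.001 0.0021 0.01 0 0 0 0.7" --pt "0 0 0.017 0 0 0 0.7" --pt "0 0 0.012 0 0 0 0.7" --pt "0 0 0.005 0 0 0 0.7" --pt "0 0 0.001 0 0 0 0.7" --pt "0 0 0 0 0 0 0.7" --pt "0 0 0 0 0 0 0.7" --pt "0 0 0 0 0 0 0.7"

```text
time_s: 14.67
ee_pos: [0.566, 0.0464, 0.0788]
eef_rot: [-3.142, -0.001, -0.001]
force: [0.3, 0.3, -0.8]
grip_width: 0.0394
grip_force: 20.0
```

Call:
play_rows --pt "0 0 0.001 0 0 0 0.7" --pt "0 0 0 0 0 0 0.7" --pt "0 0 0 0 0 0 0.7"

```text
time_s: 14.92
ee_pos: [0.5657, 0.0463, 0.0773]
eef_rot: [3.142, -0.0, -0.001]
force: [1.0, -0.9, -0.6]
grip_width: 0.0397
grip_force: 20.0
```

Call:
play_rows --pt "0 0 0.0007 0 0 0 0.7" --pt "0 0 0 0 0 0 0.7" --pt "0 0 0 0 0 0 0.7"

```text
time_s: 15.17
ee_pos: [0.5656, 0.0463, 0.0764]
eef_rot: [-3.142, 0.0, -0.001]
force: [0.6, 0.3, -0.5]
grip_width: 0.0391
grip_force: 20.0
```

Run:
```python
from h import *
im,m=shot('wrist'); z=.0845; u,v=proj(m,(.5653,.0473,z)); print(u,v); rings(im,m,u,v,z,20,48,70)
panfit(im,m)
```

```text
319.573640595161 294.3864999731775
320.1 293.0 24.8 26.5 0.566 0.047 0.0845
320.1 293.0 24.9 26.6 0.566 0.0471 0.0845
320.1 293.0 25.0 26.7 0.566 0.047 0.0845
320.1 293.0 26.0 27.7 0.566 0.0471 0.0845
320.1 293.0 26.1 27.9 0.566 0.0471 0.0845
320.1 293.0 26.2 28.0 0.566 0.047 0.0845
pan r 0.03 fit [0.5654 0.0484 0.0302] fixed r [0.5656 0.0484] 196
pan r 0.05 fit [0.5703 0.0446 0.0498] fixed r [0.57   0.0446] 361
```

Off by 1.2 mm in y. I'll correct that before contact (tool y -0.0012).

Call:
play_rows --pt "-0.0002 -0.0012 0 0 0 0 0.7" --pt "0 0 0.0005 0 0 0 0.7" --pt "0 0 0 0 0 0 0.7" --pt "0 0 0 0 0 0 0.7"

```text
time_s: 15.55
ee_pos: [0.5654, 0.0476, 0.0759]
eef_rot: [-3.142, 0.0, -0.001]
force: [0.3, -1.0, -2.0]
grip_width: 0.0391
grip_force: 20.0
```

Call:
play_rows --pt "0 0 0.0006 0 0 0 0.7" --pt "0 0 0 0 0 0 0.7" --pt "0 0 0 0 0 0 0.7"

```text
time_s: 15.8
ee_pos: [0.5655, 0.0475, 0.0753]
eef_rot: [-3.142, -0.0, -0.001]
force: [0.1, 0.3, -1.0]
grip_width: 0.0392
grip_force: 20.2
```

Call:
play_rows --pt "0 0 0.0004 0 0 0 0.7" --pt "0 0 0 0 0 0 0.7" --pt "0 0 0 0 0 0 0.7"

```text
time_s: 16.05
ee_pos: [0.5655, 0.0475, 0.0753]
eef_rot: [-3.142, -0.0, -0.001]
force: [-2.4, 1.1, 5.9]
grip_width: 0.0393
grip_force: 22.0
```

Call:
play_rows --pt "0 0 0.0004 0 0 0 0.7" --pt "0 0 0 0 0 0 0.7" --pt "0 0 0 0 0 0 0.7"

```text
time_s: 16.3
ee_pos: [0.5655, 0.0475, 0.0753]
eef_rot: [3.142, -0.0, -0.001]
force: [-5.7, 0.1, 10.0]
grip_width: 0.0394
grip_force: 23.0
```

Call:
play_rows --pt "0 0 -0.0007 0 0 0 0.7" --pt "0 0 0 0 0 0 0.7" --pt "0 0 0 0 0 0 0.2" --pt "0 0 0 0 0 0 0.1" --pt "0 0 0 0 0 0 0" --pt "0 0 0 0 0 0 -0.2" --pt "0 0 0 0 0 0 -0.4" --pt "0 0 0 0 0 0 -0.6" --pt "0 0 0 0 0 0 -0.8" --pt "0 0 0 0 0 0 -0.8" --pt "0 0 0 0 0 0 -0.8"

```text
time_s: 17.22
ee_pos: [0.5654, 0.0475, 0.0751]
eef_rot: [-3.142, 0.0, -0.001]
force: [0.0, -0.0, -0.3]
grip_width: 0.0828
grip_force: 0.0
```

Call:
play_rows --pt "0 0 -0.015 0 0 0 -1" --pt "0 0 -0.025 0 0 0 -1" --pt "0 0 -0.03 0 0 0 -1" --pt "-0.02 0 -0.03 0 0 0 -1" --pt "-0.03 0 -0.03 0 0 0 -1" --pt "-0.03 0 -0.02 0 0 0 -1" --pt "-0.01 0 0 0 0 0 -1" --pt "0 0 0 0 0 0 -1" --pt "0 0 0 0 0 0 -1" --pt "0 0 0 0 0 0 -1"

```text
time_s: 18.05
ee_pos: [0.4764, 0.0475, 0.224]
eef_rot: [3.142, 0.001, -0.001]
force: [-0.1, -0.1, -0.0]
grip_width: 0.0937
grip_force: 0.0
```

Run:
```python
from h import *
go(.56,-.2,.25,85)
im,m=shot('wrist','w5.png'); z=.0845; u,v=proj(m,(.566,.048,z)); print(u,v); rings(im,m,u,v,z,20,48,60)
panfit(im,m,vmax=180)
print('port');u,v=proj(m,(.472,.003,.05)); rings(im,m,u,v,.05,8,35,30)
# stand/scriber from top & scene
mt=ctrl.camera_model('top'); print('hole',plane(mt,399.9,251.2,.054),'handle top',plane(mt,409.1,239.8,.198))
ms=ctrl.camera_model('scene'); s=378/90*800/978
u=340+(605-491)/s; v=165+40/s
c1,d1=ray(ms,u,v); c2,d2=ray(mt,409.1,239.8); A=np.c_[d1,-d2]; k=np.linalg.lstsq(A,c2-c1,rcond=None)[0]; print('top tri',c1+k[0]*d1,c2+k[1]*d2)
```

```text
t 18.05 pos [0.4764 0.0475 0.224 ] rpy [ 1.8e+02  6.0e-02 -5.0e-02] w 0.0937 F [-0.1 -0.1 -0. ]
shift mm (now axes) [ 83.8 247.5 -26.1] (goal axes) [-239.3  104.8  -26. ] turn [-4.000e-02  5.000e-02 -8.505e+01]
320.470376421662 111.40786148856581
319.9 111.4 43.2 46.0 0.566 0.0484 0.0845
320.0 111.0 29.1 30.6 0.5663 0.0484 0.0845
320.0 111.0 29.3 30.7 0.5663 0.0484 0.0845
320.0 111.0 30.9 32.4 0.5663 0.0484 0.0845
320.0 111.0 31.2 32.4 0.5663 0.0484 0.0845
320.1 110.9 30.7 32.1 0.5664 0.0483 0.0845
320.1 111.0 29.5 31.0 0.5663 0.0483 0.0845
320.2 111.0 41.2 42.8 0.5663 0.0482 0.0845
pan r 0.03 fit [0.5657 0.0484 0.0301] fixed r [0.5657 0.0484] 482
pan r 0.05 fit [0.5657 0.0484 0.05  ] fixed r [0.5657 0.0484] 782
port
370.1 222.7 21.8 25.1 0.4712 0.003 0.05
370.8 221.5 12.1 12.9 0.4723 0.0024 0.05
370.9 221.4 12.0 13.4 0.4725 0.0023 0.05
370.9 221.4 12.1 13.4 0.4724 0.0023 0.05
hole [ 0.57451443 -0.20721647  0.054     ] handle top [ 0.57589235 -0.20532788  0.198     ]
top tri [ 0.5743208  -0.20718926  0.1947221 ] [ 0.57642306 -0.20584523  0.19485579]
```

View pics/w5.png

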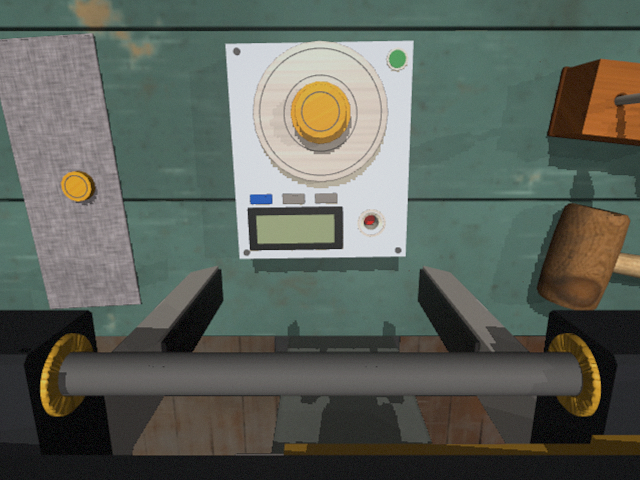

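The stack is centred at (320,111), in line with the pan within about 0.6 mm. The port is at (370,222). Next is the scriber.

Call:
play_rows --pt "0 0 -0.01 0 0 -7.08 -1" --pt "0 0 -0.01 0 0 -7.08 -1" --pt "0 0 -0.01 0 0 -7.08 -1" --pt "0 0 -0.01 0 0 -7.08 -1" --pt "0 0 0 0 0 -7.08 -1" --pt "0 0 0 0 0 -7.08 -1" --pt "0 0 0 0 0 -7.08 -1" --pt "0 0 0 0 0 -7.08 -1" --pt "0 0 0 0 0 -7.08 -1" --pt "0 0 0 0 0 -7.08 -1" --pt "0 0 0 0 0 -7.08 -1" --pt "0 0 0 0 0 -7.12 -1"

```text
time_s: 19.1
ee_pos: [0.4765, 0.0475, 0.2637]
eef_rot: [-3.14, 0.0, 1.489]
force: [0.2, 0.1, -0.2]
grip_width: 0.0939
grip_force: 0.0
```

Call:
play_rows --pt "-0.02 0.01 0 0 0 0 -1" --pt "-0.025 0.012 0 0 0 0 -1" --pt "-0.025 0.012 0 0 0 0 -1" --pt "-0.025 0.012 0 0 0 0 -1" --pt "-0.025 0.012 0 0 0 0 -1" --pt "-0.025 0.012 0 0 0 0 -1" --pt "-0.025 0.012 0 0 0 0 -1" --pt "-0.025 0.012 0 0 0 0 -1" --pt "-0.025 0.012 0 0 0 0 -1" --pt "-0.02 0.012 0 0 0 0 -1" --pt "-0.004 0.003 0 0 0 0 -1" --pt "0 0 0 0 0 0 -1" --pt "0 0 0 0 0 0 -1" --pt "0 0 0 0 0 0 -1"

```text
time_s: 20.27
ee_pos: [0.575, -0.2051, 0.2644]
eef_rot: [-3.141, -0.0, 1.484]
force: [0.1, -0.8, 0.1]
grip_width: 0.094
grip_force: 0.0
```

Run:
```python
from h import *
go(.576,-.206,.136,85)
im,m=shot('wrist','w6.png'); print(proj(m,(.5765,-.2058,.198)),proj(m,(.576,-.206,.052)))
```

```text
t 20.27 pos [ 0.575  -0.2051  0.2644] rpy [-1.7997e+02 -2.0000e-02  8.5000e+01] w 0.094 F [ 0.1 -0.8  0.1]
shift mm (now axes) [ -0.8   1.1 128.4] (goal axes) [ -0.8   1.1 128.4] turn [-0.03 -0.02  0.  ]
[320.49464011 249.72042119] [319.94452714 210.35239532]
```

View pics/w6.png

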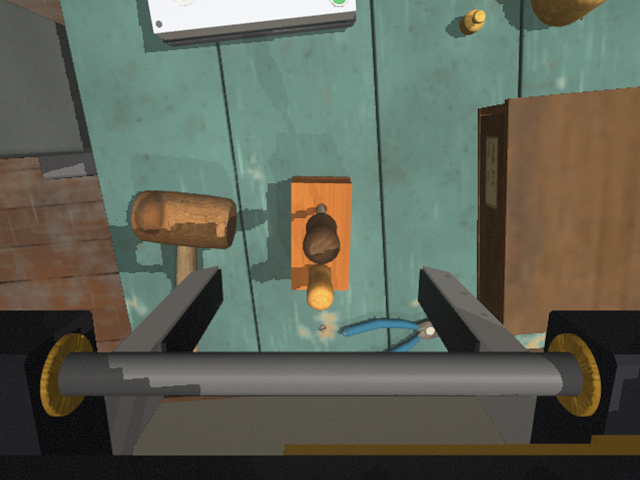

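The stand is centred in view. The scriber's top is at about (321,243), its shank enters the hole at about (321.5,207), and the file is behind at (320,297).

Run:
```python
from h import *
im=cv2.imread('pics/w6.png'); m=ctrl.camera_model('wrist')
hsv=cv2.cvtColor(im,cv2.COLOR_BGR2HSV); k=cv2.inRange(hsv,(0,30,0),(20,255,105)); q=np.zeros_like(k); q[205:270,300:342]=255; k&=q
n,l,s,c=cv2.connectedComponentsWithStats(k); i=1+s[1:,4].argmax(); print(s[i],c[i])
for v in range(s[i,1],s[i,1]+s[i,3],6):
    u=np.nonzero(l[v]==i)[0]; print(v,u.min(),u.max(),end=' | ')
t=plane(m,321,243,.198); b=plane(m,321.5,208,.052); print(t,b,'lean deg',np.degrees((t-b)[:2]/.146)); print('grip',b+(t-b)*(.155-.052)/.146)
```

```text
[ 303  205   37   65 1164] [320.09879725 237.18642612]
205 320 320 | 211 317 319 | 217 311 330 | 223 307 335 | 229 306 335 | 235 305 336 | 241 303 338 | 247 303 338 | 253 305 337 | 259 310 332 | 265 314 322 | [ 0.57723371 -0.20142464  0.198     ] [ 0.57784285 -0.20381412  0.052     ] lean deg [-0.23904626  0.93771956]
grip [ 0.57741311 -0.2021284   0.155     ]
```

Call:
play_rows --pt "0.0028 0.0018 0.01 0 0 0 -1" --pt "0 0 0.025 0 0 0 -1" --pt "0 0 0.03 0 0 0 -1" --pt "0 0 0.03 0 0 0 -1" --pt "0 0 0.02 0 0 0 -1" --pt "0 0 0.01 0 0 0 -1" --pt "0 0 0.003 0 0 0 -1" --pt "0 0 0 0 0 0 -1" --pt "0 0 0 0 0 0 -1" --pt "0 0 0 0 0 0 -1"

```text
time_s: 21.15
ee_pos: [0.5777, -0.2036, 0.1382]
eef_rot: [3.139, 0.001, 1.483]
force: [-0.2, 0.2, -0.2]
grip_width: 0.0939
grip_force: 0.0
```

Call:
play_rows --pt "0 0 0 0 0 0 1" --pt "0 0 0 0 0 0 1" --pt "0 0 0 0 0 0 1" --pt "0 0 0 0 0 0 1" --pt "0 0 0 0 0 0 1" --pt "0 0 0 0 0 0 1" --pt "0 0 0 0 0 0 1" --pt "0 0 0 0 0 0 1" --pt "0 0 0 0 0 0 1" --pt "0 0 0 0 0 0 1" --pt "0 0 0 0 0 0 1" --pt "0 0 0 0 0 0 1" --pt "0 0 0 0 0 0 1" --pt "0 0 0 0 0 0 1" --force 35

```text
time_s: 22.32
ee_pos: [0.577, -0.2035, 0.1366]
eef_rot: [-3.141, -0.0, 1.483]
force: [-1.2, 0.3, 1.1]
grip_width: 0.0243
grip_force: 35.0
```

Call:
play_rows --pt "0 0 -0.005 0 0 0 1" --pt "0 0 -0.01 0 0 0 1" --pt "0 0 -0.015 0 0 0 1" --pt "0 0 -0.02 0 0 0 1" --pt "0 0 -0.025 0 0 0 1" --pt "0 0 -0.025 0 0 0 1" --pt "0 0 0 0 0 0 1" --pt "0 0 0 0 0 0 1" --pt "0.01 -0.006 0 0 0 0 1" --pt "0.02 -0.012 0 0 0 0 1" --pt "0.025 -0.016 0 0 0 0 1" --pt "0.025 -0.016 0 0 0 0 1" --pt "0.025 -0.016 0 0 0 0 1" --pt "0.025 -0.016 0 0 0 0 1" --pt "0.025 -0.016 0 0 0 0 1" --pt "0.02 -0.013 0 0 0 0 1" --pt "0.015 -0.008 0 0 0 0 1" --pt "0.006 -0.004 0 0 0 0 1" --pt "0 0 0 0 0 0 1" --pt "0 0 0 0 0 0 1"

```text
time_s: 23.98
ee_pos: [0.4719, 0.0022, 0.2364]
eef_rot: [-3.141, 0.0, 1.483]
force: [-0.5, -0.3, -0.9]
grip_width: 0.0244
grip_force: 35.0
```

Call:
play_rows --pt "0 0 0.015 0 0 0 1" --pt "0 0 0.015 0 0 0 1" --pt "0 0 0.01 0 0 0 1" --pt "0 0 0 0 0 0 1" --pt "0 0 0 0 0 0 1" --pt "0 0 0 0 0 0 1"

```text
time_s: 24.48
ee_pos: [0.4722, 0.0022, 0.1973]
eef_rot: [3.141, 0.0, 1.482]
force: [0.6, -0.0, -0.1]
grip_width: 0.0243
grip_force: 35.0
```

Run:
```python
from h import *
go(.4715,.0027,.15,85)
im,m=shot('wrist','w7.png'); a=proj(m,(.4715,.0027,.05)); print(a, proj(m,(.4715,.0027,.07)))
im2,m2=shot('scene','s7.png'); b=proj(m2,(.4715,.0027,.05)); print(b)
def crop(im,a,w,s): x,y=int(a[0]-w),int(a[1]-w); x=max(x,0);y=max(y,0); print('crop',x,y,s); return cv2.resize(im[y:y+2*w,x:x+2*w],(400,400),interpolation=cv2.INTER_CUBIC)
cv2.imwrite('pics/c7.png',np.hstack([crop(im,a,50,4),crop(im2,b,40,5)]))
```

```text
t 24.48 pos [0.4722 0.0022 0.1973] rpy [179.96   0.    84.93] w 0.0243 F [ 0.6 -0.  -0.1]
shift mm (now axes) [ 0.4 -0.8 47.3] (goal axes) [ 0.4 -0.8 47.3] turn [ 0.04  0.   -0.07]
[317.49292493 222.47428649] [317.34910279 227.65444112]
[344.61063607 294.59709555]
crop 267 172 4
crop 304 254 5
```

View pics/c7.png

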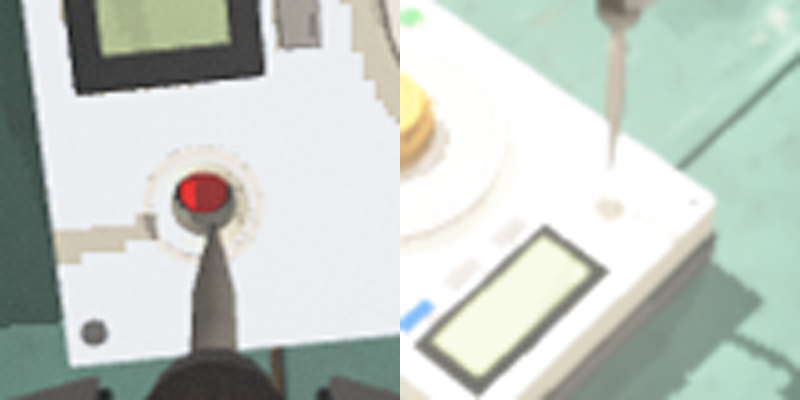

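Wrist view: the tip is at about (320,228.5) and the port ring's centre at about (318.3,223). Scene view: the tip is at about (346,287).

Run:
```python
from h import *
m=ctrl.camera_model('wrist'); ms=ctrl.camera_model('scene')
port=plane(m,318.3,223,.05); im=cv2.imread('pics/w7.png'); rings(im,m,318,223,.05,8,35,30)
print('port',port.round(4),'scene port',plane(ms,304+209/5,254+209/5,.05).round(4))
for z in (.068,.071,.074): print('tip at z',z,plane(m,320,228.5,z).round(4))
c1,d1=ray(ms,346,287); c2,d2=ray(m,320,228.5); k=np.linalg.lstsq(np.c_[d1,-d2],c2-c1,rcond=None)[0]; print('tri',c1+k[0]*d1,c2+k[1]*d2)
```

```text
port [0.4722 0.0023 0.05  ] scene port [0.4675 0.0034 0.05  ]
tip at z 0.068 [0.4735 0.0015 0.068 ]
tip at z 0.071 [0.4736 0.0022 0.071 ]
tip at z 0.074 [0.4736 0.0029 0.074 ]
tri [ 4.71225355e-01 -3.16415519e-04  7.45595427e-02] [0.47361634 0.00283905 0.07380573]
```

Call:
play_rows --pt "0 -0.0015 0.008 0 0 0 1" --pt "0 0 0.006 0 0 0 1" --pt "0 0 0 0 0 0 1" --pt "0 0 0 0 0 0 1" --pt "0 0 0 0 0 0 1"

```text
time_s: 25.0
ee_pos: [0.4703, 0.0027, 0.1827]
eef_rot: [-3.142, -0.0, 1.483]
force: [-0.5, -0.0, -0.6]
grip_width: 0.0242
grip_force: 35.0
```

Run:
```python
from h import *
go(.4715,.0027,.15,85)
im,m=shot('wrist','w8.png'); u,v=proj(m,(.472,.0024,.05)); print(u,v); rings(im,m,u,v,.05,15,35,34)
print('tip pred',proj(m,(.472,.0023,.0575)))
g=cv2.cvtColor(im,cv2.COLOR_BGR2GRAY); r=(im[...,2].astype(int)-im[...,1])>60
u,v=int(u),int(v)
for y in range(v-16,v+20): print(y,''.join('R' if r[y,x] else ' .:-=+*#%@'[9-g[y,x]//26] for x in range(u-22,u+24)))
print('u0',u-22)
```

```text
t 25.0 pos [0.4703 0.0027 0.1827] rpy [-180.     -0.     84.96] w 0.0242 F [-0.5 -0.  -0.6]
shift mm (now axes) [ 0.1  1.2 32.7] (goal axes) [ 0.1  1.2 32.7] turn [-0.   -0.   -0.04]
320.5381871617253 226.9060418288155
tip pred [320.55949791 229.0870604 ]
210                                               
211                     ....                      
212                  ......... ..                 
213                ................               
214               .:..... ..........              
215              ......  .... .......             
216           ..................  ....            
217           ....  ... .....::........           
218           ...   ....::-::::........           
219        .....     .-=RRRRR=::-:.. ..           
220         ...     :RRRRRRRRRR=-::.....          
221         ..     :RRRRRRRRRRRR=:::....          
222        ...    .+RRRRRRRRRRRR*-.:.. .          
223       ....    :#RRRRRRRRRRRR#+--:. ..         
224       ...    .-#RRRRRRRRRRRR#*-::.....        
225        ..    .+#RRRRRRRRRRRR#*-:::. .         
226        ..  .:-=+#RRRRRRR
[... 298 characters left out ...]
====**+++++=:........         
233 :::::::-=--:.....-=+***+++=:.........         
234 :::::::-=--.     .:=**+++=:.........          
235 ::::::::-=-.      .-***++-  ........          
236 :::::. ......     .=**+++-..........          
237 .....     .....   .+***++=...  ...            
238           ......  :****++=: .....             
239            .......-****+++-.....              
240              ....:=***++++-....               
241               .  :+***++++=. .                
242                 .:****++++=:                  
243                  -****+++++:                  
244                 .=****+++++-                  
245                 .+****+++++-.                 
u0 298
```

The tip is within about 0.5 mm of the port axis. I'll descend into the port and then press in small steps.

Call:
play_rows --pt "0 0.0002 0.003 0 0 0 1" --pt "0 0 0.004 0 0 0 1" --pt "0 0 0.004 0 0 0 1" --pt "0 0 0.004 0 0 0 1" --pt "0 0 0.003 0 0 0 1" --pt "0 0 0 0 0 0 1" --pt "0 0 0 0 0 0 1" --pt "0 0 0 0 0 0 1"

```text
time_s: 25.72
ee_pos: [0.4706, 0.0027, 0.1648]
eef_rot: [3.141, -0.0, 1.483]
force: [-0.2, -0.0, -0.5]
grip_width: 0.0244
grip_force: 35.0
```

Call:
play_rows --pt "0 0 0.002 0 0 0 1" --pt "0 0 0.002 0 0 0 1" --pt "0 0 0 0 0 0 1" --pt "0 0 0 0 0 0 1"

```text
time_s: 26.05
ee_pos: [0.4705, 0.0027, 0.1606]
eef_rot: [-3.141, 0.0, 1.483]
force: [1.0, -0.1, 0.4]
grip_width: 0.0241
grip_force: 35.0
```

Call:
play_rows --pt "0 0 0.0015 0 0 0 1" --pt "0 0 0 0 0 0 1" --pt "0 0 0 0 0 0 1"

```text
time_s: 26.3
ee_pos: [0.4706, 0.0027, 0.1593]
eef_rot: [3.141, 0.0, 1.483]
force: [0.1, 0.0, 0.4]
grip_width: 0.0241
grip_force: 35.0
```

Call:
play_rows --pt "0 0 0.0015 0 0 0 1" --pt "0 0 0 0 0 0 1" --pt "0 0 0 0 0 0 1"

```text
time_s: 26.55
ee_pos: [0.4706, 0.0027, 0.1578]
eef_rot: [3.141, -0.0, 1.483]
force: [0.6, 0.8, 1.9]
grip_width: 0.0241
grip_force: 35.0
```

Button contact, with no significant side force. I'll keep going down.

Call:
play_rows --pt "0 0 0.0015 0 0 0 1" --pt "0 0 0 0 0 0 1" --pt "0 0 0 0 0 0 1"

```text
time_s: 26.8
ee_pos: [0.4706, 0.0027, 0.1562]
eef_rot: [3.141, -0.0, 1.483]
force: [0.7, -0.7, 3.3]
grip_width: 0.0242
grip_force: 35.0
```

Call:
play_rows --pt "0 0 0.001 0 0 0 1" --pt "0 0 0 0 0 0 1" --pt "0 0 0 0 0 0 1"

```text
time_s: 27.05
ee_pos: [0.4706, 0.0027, 0.1553]
eef_rot: [3.141, -0.0, 1.483]
force: [0.6, -0.5, 3.6]
grip_width: 0.0244
grip_force: 35.0
```

Call:
play_rows --pt "0 0 0.0005 0 0 0 1" --pt "0 0 0 0 0 0 1" --pt "0 0 0 0 0 0 1"

```text
time_s: 27.3
ee_pos: [0.4706, 0.0027, 0.1547]
eef_rot: [3.141, -0.0, 1.483]
force: [0.4, -1.1, 3.5]
grip_width: 0.0242
grip_force: 35.0
```

Call:
play_rows --pt "0 0 0.0005 0 0 0 1" --pt "0 0 0 0 0 0 1" --pt "0 0 0 0 0 0 1"

```text
time_s: 27.55
ee_pos: [0.4706, 0.0027, 0.1545]
eef_rot: [3.141, -0.0, 1.483]
force: [-0.8, -1.1, 6.8]
grip_width: 0.0244
grip_force: 35.0
```

Call:
play_rows --pt "0 0 0.0005 0 0 0 1" --pt "0 0 0 0 0 0 1" --pt "0 0 0 0 0 0 1"

```text
time_s: 27.8
ee_pos: [0.4707, 0.0027, 0.1543]
eef_rot: [3.141, -0.0, 1.483]
force: [-1.9, 0.4, 11.1]
grip_width: 0.024
grip_force: 35.0
```

Call:
play_rows --pt "0 0 -0.0001 0 0 0 1" --pt "0 0 0 0 0 0 1" --pt "0 0 0 0 0 0 1" --pt "0 0 0 0 0 0 1" --pt "0 0 0 0 0 0 1" --pt "0 0 0 0 0 0 1"

```text
time_s: 28.3
ee_pos: [0.4707, 0.0027, 0.1543]
eef_rot: [3.141, -0.0, 1.483]
force: [-1.8, 0.1, 9.9]
grip_width: 0.024
grip_force: 35.0
```

Run:
```python
from h import *
f=[]
for i in range(4): im,m=shot('wrist'); f.append(ctrl.get_obs()['force'])
print(np.round(f,1)); z=.0845; u,v=proj(m,(.566,.0483,z)); print(u,v); rings(im,m,u,v,z,20,48,70)
```

```text
[[-0.1  0.4 10.4]
 [-0.1  0.1 10.3]
 [-0.9  0.3 10.2]
 [-1.1 -0.2 10.6]]
464.6171141141627 163.53949938972318
438.8 164.8 35.0 37.7 0.55 0.049 0.0845
444.8 162.5 39.3 44.4 0.5538 0.05 0.0845
457.6 163.6 33.4 39.9 0.5617 0.0486 0.0845
459.2 163.4 43.5 44.8 0.5626 0.0487 0.0845
464.9 163.3 27.7 30.3 0.5662 0.0485 0.0845
465.0 163.2 27.4 30.0 0.5662 0.0485 0.0845
465.0 163.2 27.5 30.1 0.5662 0.0485 0.0845
465.0 163.2 28.9 31.3 0.5662 0.0485 0.0845
465.0 163.2 29.0 31.5 0.5662 0.0485 0.0845
465.0 163.2 29.0 31.6 0.5662 0.0485 0.0845
```

The stack hasn't moved from (0.5662, 0.0485), and the button is at its stop with a steady push of about 10 N. Handing in.

```bash
python3 -c "
from station import ctrl; print(ctrl.hand_in())"
```

```text
the job is handed in; nothing more can be done
None
```

I handed the job in at about 28.5 s: the two discs are stacked within about 1 mm of the pan's centre, and the gripped scriber is holding the red button at its stop with about 10 N.

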